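# Find the bird perch that rocks in its mortise and move it to the repair stand

### The job

One of the four T-shaped wooden perches on the plank has worked loose in its boss, and only the feel of it shows which. Take the perches by the bar and rock them gently to and fro across the bar, without straining the screws of any boss; when you have found the one with play and felt it rock both ways, draw it straight up out of its boss, seat it fully home in the mortise of the repair stand, and only then let go. Leave the other things on the bench where they are.

Things in the scene. Friction and masses are not known exactly. Their poses are not given: they have to be found in the camera images.
- perch_a_bar (a point): Centre of the cross-bar of a light-wood T-perch, one of four alike: bar 18 mm thick, 62 mm long, along this frame's y; z up. Upright 12 mm thick; 28 mm square shoulder, its underside 95 mm below this point; then a 16 mm square tenon, 32 mm long. Three are glued in, one is loose; the loose one's place changes from start to start. About 150 g.
- perch_b_bar (a point): Centre of the cross-bar of a light-wood T-perch, one of four alike: bar 18 mm thick, 62 mm long, along this frame's y; z up. Upright 12 mm thick; 28 mm square shoulder, its underside 95 mm below this point; then a 16 mm square tenon, 32 mm long. Three are glued in, one is loose; the loose one's place changes from start to start. About 150 g.
- perch_c_bar (a point): Centre of the cross-bar of a light-wood T-perch, one of four alike: bar 18 mm thick, 62 mm long, along this frame's y; z up. Upright 12 mm thick; 28 mm square shoulder, its underside 95 mm below this point; then a 16 mm square tenon, 32 mm long. Three are glued in, one is loose; the loose one's place changes from start to start. About 150 g.
- perch_d_bar (a point): Centre of the cross-bar of a light-wood T-perch, one of four alike: bar 18 mm thick, 62 mm long, along this frame's y; z up. Upright 12 mm thick; 28 mm square shoulder, its underside 95 mm below this point; then a 16 mm square tenon, 32 mm long. Three are glued in, one is loose; the loose one's place changes from start to start. About 150 g.
- boss_a: Block 45 mm high on the plank, holding perch_a; origin under its centre, z up, y along plank and bars (80 mm apart), x across. Seated bar 140 mm above it. Mortise 18 mm square, 35 mm deep. Pushed at its bar (not clamped stiffly), a loose perch rocks some 7 mm either way along x under 1 N, then meets a stop. Glued, perch and boss only spring 1 mm at the bar per 5 N; 18 N harms the screws.
- boss_b: Block 45 mm high on the plank, holding perch_b; origin under its centre, z up, y along plank and bars (80 mm apart), x across. Seated bar 140 mm above it. Mortise 18 mm square, 35 mm deep. Pushed at its bar (not clamped stiffly), a loose perch rocks some 7 mm either way along x under 1 N, then meets a stop. Glued, perch and boss only spring 1 mm at the bar per 5 N; 18 N harms the screws.
- boss_c: Block 45 mm high on the plank, holding perch_c; origin under its centre, z up, y along plank and bars (80 mm apart), x across. Seated bar 140 mm above it. Mortise 18 mm square, 35 mm deep. Pushed at its bar (not clamped stiffly), a loose perch rocks some 7 mm either way along x under 1 N, then meets a stop. Glued, perch and boss only spring 1 mm at the bar per 5 N; 18 N harms the screws.
- boss_d: Block 45 mm high on the plank, holding perch_d; origin under its centre, z up, y along plank and bars (80 mm apart), x across. Seated bar 140 mm above it. Mortise 18 mm square, 35 mm deep. Pushed at its bar (not clamped stiffly), a loose perch rocks some 7 mm either way along x under 1 N, then meets a stop. Glued, perch and boss only spring 1 mm at the bar per 5 N; 18 N harms the screws.
- repair_stand: Repair stand: dark wooden block with one empty square mortise, screwed to the worktop nearer the robot; foot 64 x 76 mm, 45 mm high; origin at the centre of its underside, z up. A perch that is fully home has its bar along the stand's x or y (its y suits best) and its bar centre 140 mm above this origin.
- stand_mouth (a point): Centre of the repair stand's mortise at its top face; x and y along the mortise's sides. Mortise 19 mm square, 35 mm deep, with a 3 mm chamfer at the mouth.
- marker: Bystander: black and white marker pen, 122 mm long, lying in front of the plank; origin at the centre of its underside.
- bail_jar: Bystander: glass jar with an orange seal and wire bail, 70 mm wide, 119 mm high, standing at the right; origin at the centre of its underside.
Not all that is in view belongs to the job. Leave any turquoise look-alike of the part that bears perch_c_bar alone.

How it is judged:
By the outcome, as a careful person would: the job done as asked, in the order asked, and still so for the second after the job is handed in, with the robot touching nothing.
It also fails if it takes over 61 s, if anything falls off the work surface, if the arm or the gripper's body presses on something with over 40 N, if the wrist force passes 120 N, or if a joint passes its speed limit or range.

### The arm

A 6-joint arm with a two-finger parallel gripper is mounted at the origin on a cart in front of the work surface, level with it; the furniture and walls round the work are solid. World frame = base frame: x ahead of the robot, y to its left, z up, the work surface at z = 0. Lengths are in m, angles in rad, forces in N, time in s.
With the tool pointing down it reaches from about 0.25 to 0.775 m from the base axis. Payload 4 kg.
Tool frame: the origin (TCP) lies midway between the tips of the shut fingers; the grasp point (between the pads) lies 19 mm behind it; y points along the fingers, x is the direction in which the jaws open and shut, and the axes are right-handed (so a half turn about y gives the same grasp; the last joint's range is limited). The gripper opens to 94 mm and grips with 3 to 60 N. Pads are 16 mm wide; open, the fingers measure 119 mm over their backs; the gripper's body (75 mm by 177 mm) begins 78 mm behind the grasp point.
Start: joints at [-1.301, 0.087, 1.371, -0, 1.684, -0.103], TCP at [0.2, -0.512, 0.206] pointing down, gripper open.
Joint ranges: [-3.1, 3.1], [-0.76, 2.03], [0.27, 2.55], [-1.08, 4.22], [0.17, 2.65], [-2.57, 2.57]. Speed limits (rad/s): [2.79, 2.79, 3.14, 3.14, 3.14, 3.14].

### API

Orientations are given as [roll, pitch, yaw] about the fixed x, y, z axes, in that order (R = Rz(yaw) Ry(pitch) Rx(roll)).
In Python, from bench import robot, snapshot, camera_info, ticket gives the robot as it stands.
- The arm moves only by the shell command python3 -m creep 'ROWS'. ROWS is JSON, a list of rows, each an object with "slide": the shift along the tool's x, y, z in mm, a list of three; "roll": the turn about the tool's y in degrees; "grip": the closure, from 0 (fully open) to 1 (shut). In form: [{"slide": [x, y, z], "roll": roll, "grip": grip}, ...]. A call has 1 to 20 rows; each row is the pose to reach, as a shift and turn from the pose commanded when the call began, along the tool's axes at that moment; what a row does not reach only later rows make up. A row lasts 1/12 s, in which the tool goes at most 41.7 mm and 7.16 degrees, less where a joint would pass 70% of its speed; a pose out of reach is approached as far as the arm can. A call with a gripper value outside its range is refused whole. The fingers move at their own pace and stop on an object; the grip force is fixed at half the most. Time passes only in rows, so rows that repeat a pose let the fingers close. It gives the time, the measured TCP pose, the force and the opening at its end, in the units of the state.
- robot.get_obs(): the state, without advancing time (a new reading comes with each control period).
- snapshot(name): name is "side" or "top" or "wrist"; returns the picture (480x640x3 uint8, red, green, blue); there is no depth.
- camera_info(name): a dict with "fx", "fy", "cx", "cy" (pixels), "cam_to_world" (4x4, takes a point from camera to world coordinates). Camera axes: x right, y down, z forward; pixel columns grow to the right and rows downward; lengths in m; the calibration is good to about 2 mm. A picture is of the moment at which its call begins: read the wrist's pose just before it. camera_info takes no time and is no camera call; for the wrist camera it gives the pose at the moment of the call.
- ticket.close_job(): hands the job in, once; it reports no verdict.
The state is a dict: "time": time; "joint_positions": joint angles; "qvel": joint speeds; "joint_torque": joint torques, N m; "tool_pos": TCP position; "ee_rot": TCP orientation; "wrist_force": force on the tool from outside, world axes, zero at the start; "wrist_torque": the same for the moment, N m; "width": finger opening in m.
Only numpy, scipy, OpenCV 4.12 (cv2) and the standard library are available. Lean on these libraries where they do the work, as an engineer would, in place of code of your own. Each camera call takes 0.05 s, during which the arm holds its last target.

## Working session

There is one attempt and no reset: what is moved stays moved. The work goes in short steps, Python scripts to look and compute and a shell command to move; the robot and the scene stay as the last step left them, time stands still between calls to the robot, and variables do not carry over. Pictures are saved under pics/ and viewed, and the job is handed in when it is done.

```bash
ls; mkdir -p pics
python3 - <<'E'
from bench import robot, snapshot, camera_info
import cv2,numpy as np
o=robot.get_obs()
for k,v in o.items(): print(k,np.round(v,4))
for n in ["side","top","wrist"]:
    ci=camera_info(n); print(n,ci["fx"],ci["fy"],ci["cx"],ci["cy"]);print(np.round(ci["cam_to_world"],4))
    cv2.imwrite(f"pics/{n}0.png",cv2.cvtColor(snapshot(n),cv2.COLOR_RGB2BGR))
E
```

```text
pics
time 0.0
joint_positions [-1.3011  0.088   1.3722 -0.      1.6836 -0.1031]
qvel [ 0.0009  0.0003 -0.0009  0.0009  0.0007 -0.0017]
joint_torque [-1.00000e-03 -3.40185e+01 -3.02426e+01  7.16000e-02  3.32000e-02
 -2.00000e-04]
tool_pos [ 0.2001 -0.5117  0.2043]
ee_rot [-1.5706  0.0022 -1.1981]
wrist_force [-0.0072  0.7702  0.3428]
wrist_torque [ 0.0215  0.0006 -0.0198]
width 0.0937
side 610.7819079098527 610.7819079098527 314.5087532658817 253.22846311433813
[[-0.2883 -0.5532  0.7816 -0.5737]
 [-0.9574  0.1514 -0.246   0.2842]
 [ 0.0177 -0.8192 -0.5732  0.8853]
 [ 0.      0.      0.      1.    ]]
top 601.9329440667772 601.9329440667772 315.69895271747214 234.94530458489496
[[ 0.006  -0.9884  0.1517  0.2943]
 [-0.9994 -0.0109 -0.0314 -0.0488]
 [ 0.0327 -0.1514 -0.9879  1.2535]
 [ 0.      0.      0.      1.    ]]
wrist 349.3384313425211 349.3384313425211 325.72275661270993 234.98104720851376
[[ 0.3639 -0.9065 -0.2139  0.2618]
 [-0.9314 -0.3548 -0.0809 -0.4884]
 [-0.0025  0.2286 -0.9735  0.3843]
 [ 0.      0.      0.      1.    ]]
```

View pics/side0.png

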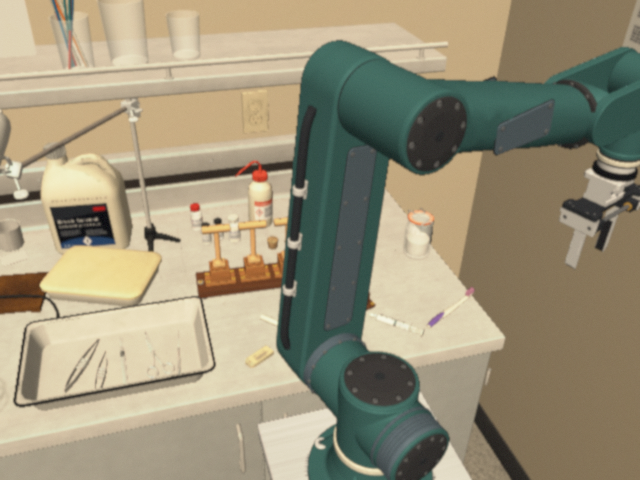

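View pics/top0.png

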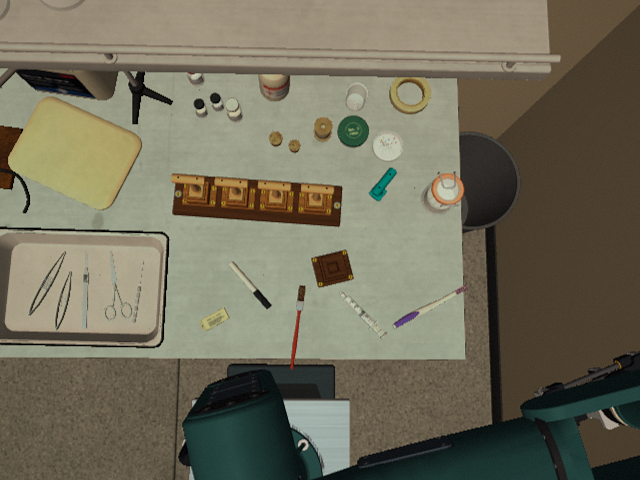

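View pics/wrist0.png

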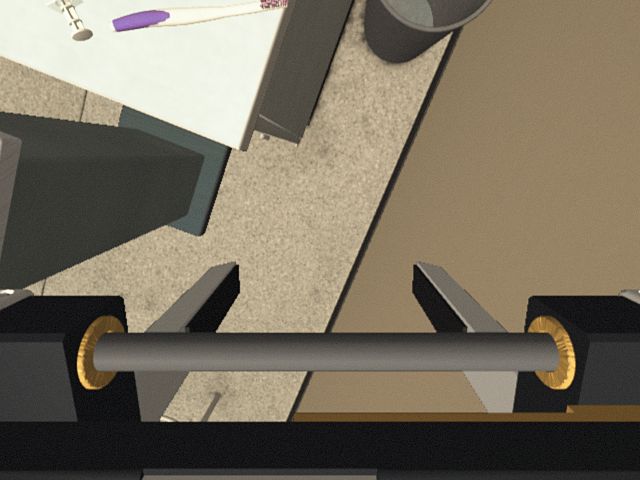

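Run:
```python
import cv2
im=cv2.imread("pics/top0.png")
cv2.imwrite("pics/topc.png",cv2.resize(im[150:300,160:360],None,fx=4,fy=4,interpolation=cv2.INTER_CUBIC))
im=cv2.imread("pics/side0.png")
cv2.imwrite("pics/sidec.png",cv2.resize(im[190:350,180:320],None,fx=4,fy=3.7,interpolation=cv2.INTER_CUBIC))
```

```text
(no output)
```

View pics/topc.png

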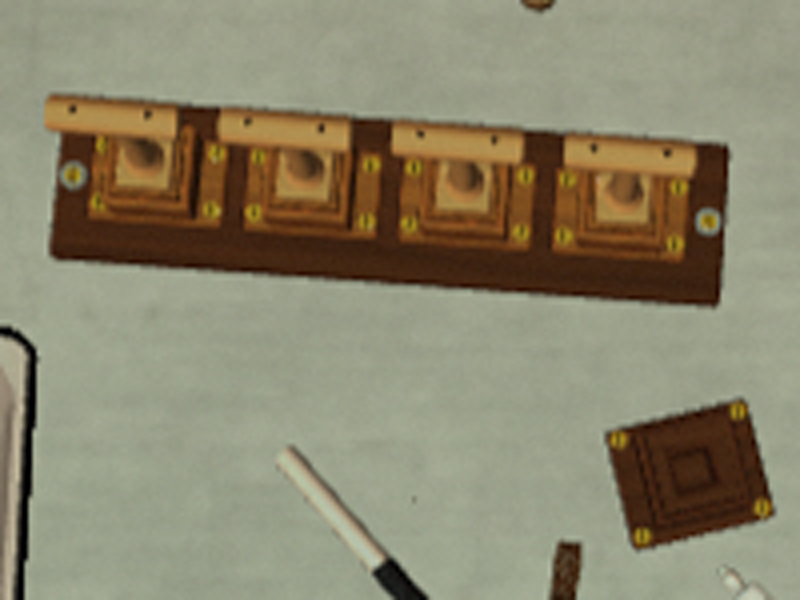

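View pics/sidec.png

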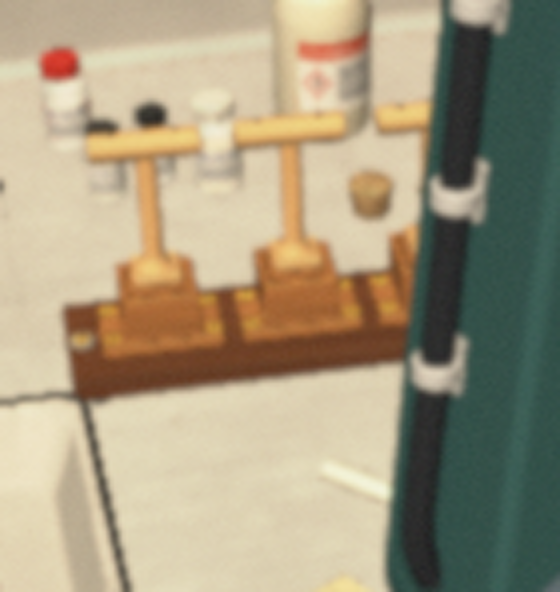

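```bash
cat > h.py <<'E'
from bench import robot, snapshot, camera_info
import cv2,numpy as np
def ray(n,u,v,ci=None):
    ci=ci or camera_info(n);T=np.array(ci["cam_to_world"])
    d=T[:3,:3]@np.array([(u-ci["cx"])/ci["fx"],(v-ci["cy"])/ci["fy"],1]);return T[:3,3],d/np.linalg.norm(d)
def onz(n,u,v,z,ci=None):
    o,d=ray(n,u,v,ci);return o+d*(z-o[2])/d[2]
def tri(rs):
    A=0;b=0
    for o,d in rs:
        P=np.eye(3)-np.outer(d,d);A=A+P;b=b+P@o
    p=np.linalg.solve(A,b);return p,[np.linalg.norm((np.eye(3)-np.outer(d,d))@(p-o)) for o,d in rs]
def toolshift(p,target):
    "mm shift in tool axes from measured TCP"
    from scipy.spatial.transform import Rotation as R
    o=robot.get_obs();M=R.from_euler('xyz',o["ee_rot"]).as_matrix()
    return M.T@(np.array(target)-o["tool_pos"])*1000
E
python3 - <<'E'
from h import *
bars=[(45,178,97,137),(218,350,110,148),(392,523,124,161),(564,697,137,174)]
cs=[((a+b)/8+160-.4,(c+d)/8+150-.4) for a,b,c,d in bars]
print(cs)
s=[(180+144/4,190+144/3.7),(180+291/4,190+127.5/3.7)]
for c,q in zip(cs,s):
    print(tri([ray("top",*c),ray("side",*q)]))
for z in (.155,.165,.175): print([np.round(onz("top",*c,z)[:2],4) for c in cs])
# plank, stand corners
for q in [(60,105),(728,146),(718,305),(50,258)]: print('plank',onz("top",160+q[0]/4-.4,150+q[1]/4-.4,0.0))
for q in [(608,432),(742,402),(772,514),(637,548)]: print('stand',onz("top",160+q[0]/4-.4,150+q[1]/4-.4,0.0))
for q in [(672,450),(712,445),(717,487),(677,497)]: print('mouth',onz("top",160+q[0]/4-.4,150+q[1]/4-.4,0.045))
E
```

```text
[(187.475, 178.85), (230.6, 181.85), (273.975, 185.225), (317.225, 188.475)]
(array([0.56504932, 0.15428303, 0.15761137]), [np.float64(0.0008651798330282337), np.float64(0.0008651798330283178)])
(array([0.55993114, 0.07378723, 0.15904873]), [np.float64(0.0013634866231459805), np.float64(0.001363486623146047)])
[array([0.566 , 0.1556]), array([0.5614, 0.0756]), array([ 0.556 , -0.0052]), array([ 0.5509, -0.0861])]
[array([0.5635, 0.1538]), array([0.5589, 0.0744]), array([ 0.5537, -0.0056]), array([ 0.5486, -0.0857])]
[array([0.561 , 0.1519]), array([0.5565, 0.0733]), array([ 0.5513, -0.006 ]), array([ 0.5463, -0.0854])]
plank [0.61045266 0.21186969 0.        ]
plank [ 0.59304988 -0.1434135   0.        ]
plank [ 0.50682233 -0.1380702   0.        ]
plank [0.52781677 0.21367765 0.        ]
stand [ 0.43869068 -0.08035249  0.        ]
stand [ 0.45524642 -0.15071814  0.        ]
stand [ 0.39644866 -0.16633799  0.        ]
stand [ 0.37813785 -0.09587144  0.        ]
mouth [ 0.42468181 -0.11160795  0.045     ]
mouth [ 0.42741341 -0.13183727  0.045     ]
mouth [ 0.40616031 -0.13437231  0.045     ]
mouth [ 0.40093156 -0.11419987  0.045     ]
```

```bash
python3 -m creep '[{"slide":[-269,0,481],"roll":-65,"grip":0},{"slide":[-269,0,481],"roll":-65,"grip":0},{"slide":[-269,0,481],"roll":-65,"grip":0},{"slide":[-269,0,481],"roll":-65,"grip":0},{"slide":[-269,0,481],"roll":-65,"grip":0},{"slide":[-269,0,481],"roll":-65,"grip":0},{"slide":[-269,0,481],"roll":-65,"grip":0},{"slide":[-269,0,481],"roll":-65,"grip":0},{"slide":[-269,0,481],"roll":-65,"grip":0},{"slide":[-269,0,481],"roll":-65,"grip":0},{"slide":[-269,0,481],"roll":-65,"grip":0},{"slide":[-269,0,481],"roll":-65,"grip":0},{"slide":[-269,0,481],"roll":-65,"grip":0},{"slide":[-269,0,481],"roll":-65,"grip":0},{"slide":[-269,0,481],"roll":-65,"grip":0},{"slide":[-269,0,481],"roll":-65,"grip":0.4},{"slide":[-269,0,481],"roll":-65,"grip":0.4},{"slide":[-269,0,481],"roll":-65,"grip":0.4}]'
python3 - <<'E'
from h import *
o=robot.get_obs()
for k,v in o.items(): print(k,np.round(v,4))
cv2.imwrite("pics/w1.png",cv2.cvtColor(snapshot("wrist"),cv2.COLOR_RGB2BGR))
cv2.imwrite("pics/s1.png",cv2.cvtColor(snapshot("side"),cv2.COLOR_RGB2BGR))
E
```

```text
time: 1.65
tool_pos: [0.5495, -0.0881, 0.2056]
ee_rot: [-1.571, 0.0, -0.066]
wrist_force: [-0.4, -0.1, 0.0]
width: 0.0772
time 1.65
joint_positions [-2.6050e-01  1.0170e-01  1.3548e+00 -6.0000e-04  1.6851e+00 -1.9460e-01]
qvel [-0.0038 -0.002  -0.0019  0.0056 -0.0027  0.0013]
joint_torque [ 3.90000e-01 -3.43740e+01 -3.02106e+01  8.90000e-02  2.74000e-02
 -3.70000e-03]
tool_pos [ 0.5495 -0.0881  0.2056]
ee_rot [-1.5714e+00  1.0000e-04 -6.6000e-02]
wrist_force [-0.4223 -0.1133  0.0105]
wrist_torque [-0.0396 -0.0328  0.0296]
width 0.0772
```

View pics/w1.png

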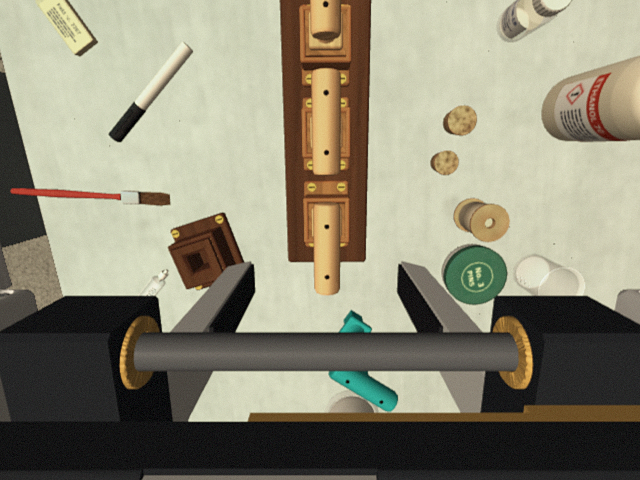

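View pics/s1.png

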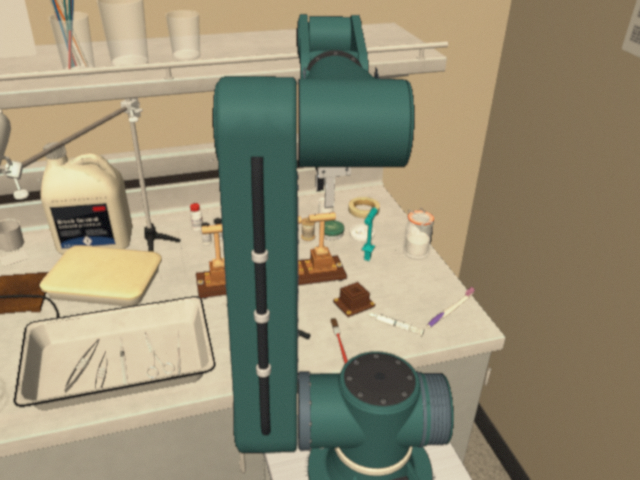

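```bash
cat >> h.py <<'E'
def barmask(im):
    h=cv2.cvtColor(im,cv2.COLOR_BGR2HSV)
    return h
E
python3 - <<'E'
from h import *
im=cv2.imread("pics/w1.png")
cv2.imwrite("pics/w1c.png",cv2.resize(im[0:310,270:380],None,fx=3,fy=1.9,interpolation=cv2.INTER_CUBIC))
h=cv2.cvtColor(im,cv2.COLOR_BGR2HSV)
for v in (80,90,130,165,215,230,250,285):
    row=h[v,300:355]; print(v,''.join('#' if (r[2]>170 and r[1]>60) else '.' for r in row))
print(h[230,300:355:2].tolist())
E
```

```text
80 .....##############################......#####.........
90 ............############....#######....................
130 ..###.....########################............###......
165 .....###.....####################...........#..........
215 .....##...#########################..........###.......
230 ....###.....#######################........#..##.......
250 ..............#####################....................
285 ..............####################.....................
[[14, 163, 83], [12, 147, 85], [14, 163, 172], [12, 168, 178], [13, 176, 119], [14, 167, 151], [20, 122, 211], [16, 140, 207], [18, 126, 224], [20, 115, 228], [21, 109, 229], [21, 112, 228], [21, 115, 230], [21, 114, 231], [19, 116, 229], [17, 127, 213], [16, 131, 194], [15, 134, 177], [14, 133, 148], [15, 141, 119], [17, 128, 140], [14, 158, 168], [14, 160, 166], [14, 155, 178], [12, 173, 158], [11, 167, 84], [11, 157, 96], [13, 170, 93]]
```

View pics/w1c.png

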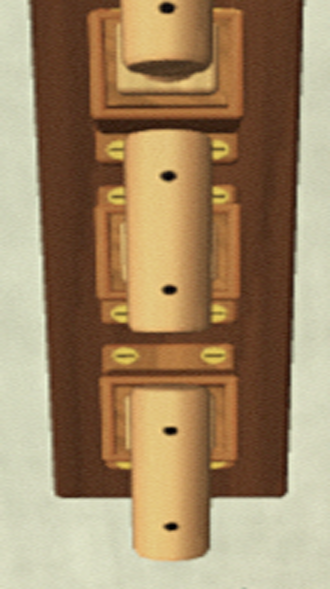

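Run:
```python
from h import *
ci=camera_info("wrist")
for z in (.165,.168):
  for a,b in [((326.7,226.3),(327,276.8)),((326,92.6),(326.3,152.6))]:
    p=onz("wrist",*a,z,ci);q=onz("wrist",*b,z,ci);print(z,np.round((p+q)/2,4),np.linalg.norm(p-q))
z=.157
# silhouette centres along bar
for u,v in [(327,204.5),(327,294),(326.2,68),(326.2,175)]: print(np.round(onz("wrist",u,v,.159,ci),4))
# z from stereo of dots: top view dots
c=lambda x,y:(160+x/4-.4,150+y/4-.4)
for a,b in [((326.7,226.3),c(594,148)),((327,276.8),c(668,154)),((326,92.6),c(420,134)),((326.3,152.6),c(494,141))]:
    p,e=tri([ray("wrist",*a,ci),ray("top",*b)]);print(np.round(p,4),np.round(e,4))
```

```text
0.165 [ 0.5506 -0.0857  0.165 ] 0.034423618408069595
0.165 [ 0.5555 -0.0051  0.165 ] 0.03456215201589198
0.168 [ 0.5506 -0.0848  0.168 ] 0.03395538270926138
0.168 [ 0.5554 -0.0053  0.168 ] 0.03409203196024776
[ 0.5527 -0.0552  0.159 ]
[ 0.5486 -0.1176  0.159 ]
[0.5576 0.0269 0.159 ]
[ 0.5534 -0.0362  0.159 ]
[ 0.5518 -0.0686  0.1651] [0.0002 0.0002]
[ 0.5496 -0.1031  0.1645] [0.0001 0.0001]
[0.5565 0.0115 0.1691] [0. 0.]
[ 0.5544 -0.0224  0.1657] [0.0001 0.0001]
```

```bash
python3 -m creep '[{"slide":[1,25,3],"roll":0,"grip":0.4},{"slide":[1,50,3],"roll":0,"grip":0.4},{"slide":[1,67,3],"roll":0,"grip":0.5},{"slide":[1,67,3],"roll":0,"grip":0.6},{"slide":[1,67,3],"roll":0,"grip":0.7},{"slide":[1,67,3],"roll":0,"grip":0.7},{"slide":[1,67,3],"roll":0,"grip":0.7},{"slide":[1,67,3],"roll":0,"grip":0.7},{"slide":[1,67,3],"roll":0,"grip":0.7}]'
python3 - <<'E'
from h import *
o=robot.get_obs()
for k in ["tool_pos","ee_rot","wrist_force","wrist_torque","width"]: print(k,np.round(o[k],4))
cv2.imwrite("pics/w2.png",cv2.cvtColor(snapshot("wrist"),cv2.COLOR_RGB2BGR))
E
```

```text
time: 2.5
tool_pos: [0.5522, -0.0838, 0.1399]
ee_rot: [-1.571, -0.003, -0.064]
wrist_force: [-0.0, 0.1, 0.7]
width: 0.0284
tool_pos [ 0.5522 -0.0838  0.1399]
ee_rot [-1.5713 -0.0025 -0.0636]
wrist_force [-0.047   0.1183  0.7341]
wrist_torque [-0.0316 -0.0613 -0.0023]
width 0.0284
```

View pics/w2.png

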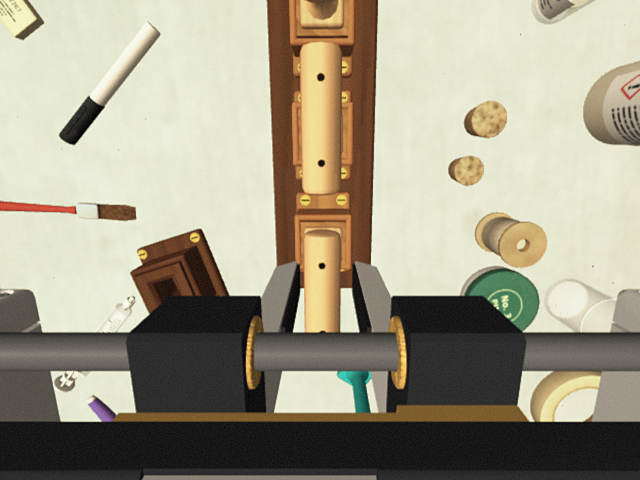

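```bash
python3 -m creep '[{"slide":[2,0,0],"roll":0,"grip":0.7},{"slide":[4,0,0],"roll":0,"grip":0.7},{"slide":[5,0,0],"roll":0,"grip":0.7},{"slide":[5,0,0],"roll":0,"grip":0.7},{"slide":[5,0,0],"roll":0,"grip":0.7}]'
```

```text
time: 2.97
tool_pos: [0.556, -0.0839, 0.1385]
ee_rot: [-1.571, 0.001, -0.063]
wrist_force: [-2.4, 0.4, 2.7]
width: 0.028
```

```bash
python3 -m creep '[{"slide":[0.5,0,0],"roll":0,"grip":0.7},{"slide":[1,0,0],"roll":0,"grip":0.7},{"slide":[1,0,0],"roll":0,"grip":0.7},{"slide":[1,0,0],"roll":0,"grip":0.7}]'
```

```text
time: 3.3
tool_pos: [0.5565, -0.0839, 0.1384]
ee_rot: [-1.571, 0.002, -0.064]
wrist_force: [-5.4, -0.3, 3.3]
width: 0.0285
```

```bash
python3 -m creep '[{"slide":[-6.5,0,0],"roll":0,"grip":0.6},{"slide":[-6.5,0,0],"roll":0,"grip":0.6},{"slide":[-6.5,0,25],"roll":0,"grip":0.6},{"slide":[-6.5,0,55],"roll":0,"grip":0.6},{"slide":[-6.5,0,79],"roll":0,"grip":0.6},{"slide":[-6.5,0,79],"roll":0,"grip":0.7},{"slide":[-6.5,0,79],"roll":0,"grip":0.72},{"slide":[-6.5,0,79],"roll":0,"grip":0.72},{"slide":[-6.5,0,79],"roll":0,"grip":0.72},{"slide":[-6.5,0,79],"roll":0,"grip":0.72}]'
python3 - <<'E'
from h import *
cv2.imwrite("pics/w3.png",cv2.cvtColor(snapshot("wrist"),cv2.COLOR_RGB2BGR))
E
```

```text
time: 4.13
tool_pos: [0.5561, -0.0058, 0.1384]
ee_rot: [-1.571, -0.0, -0.065]
wrist_force: [0.0, -0.7, -0.4]
width: 0.0267
```

View pics/w3.png

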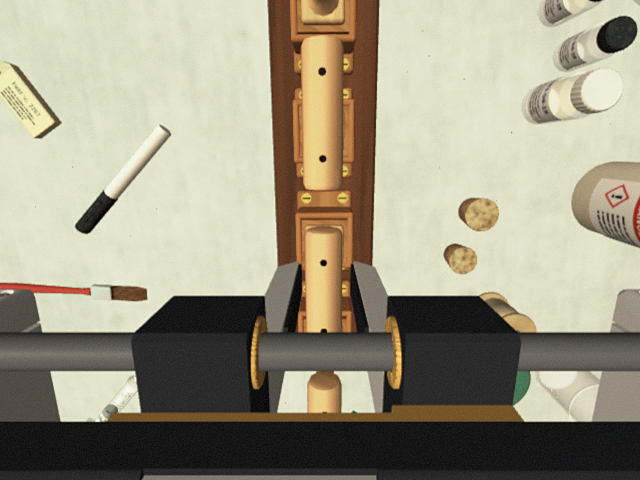

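Bar 3 sits centred between the fingers (bar at u≈307–342, pads at u≈300 and 352), with clear gaps of about 4 mm. Push gently +x.

```bash
python3 -m creep '[{"slide":[2,0,0],"roll":0,"grip":0.72},{"slide":[4,0,0],"roll":0,"grip":0.72},{"slide":[5,0,0],"roll":0,"grip":0.72},{"slide":[6,0,0],"roll":0,"grip":0.72},{"slide":[6,0,0],"roll":0,"grip":0.72},{"slide":[6,0,0],"roll":0,"grip":0.72}]'
```

```text
time: 4.68
tool_pos: [0.5604, -0.0056, 0.1382]
ee_rot: [-1.572, 0.004, -0.064]
wrist_force: [-6.0, -0.9, 2.5]
width: 0.0263
```

```bash
python3 -m creep '[{"slide":[-6,0,0],"roll":0,"grip":0.6},{"slide":[-6,0,0],"roll":0,"grip":0.6},{"slide":[-6,0,25],"roll":0,"grip":0.6},{"slide":[-6,0,55],"roll":0,"grip":0.6},{"slide":[-6,0,80],"roll":0,"grip":0.6},{"slide":[-6,0,80],"roll":0,"grip":0.7},{"slide":[-6,0,80],"roll":0,"grip":0.72},{"slide":[-6,0,80],"roll":0,"grip":0.72},{"slide":[-6,0,80],"roll":0,"grip":0.72},{"slide":[-6,0,80],"roll":0,"grip":0.72}]'
python3 - <<'E'
from h import *
cv2.imwrite("pics/w4.png",cv2.cvtColor(snapshot("wrist"),cv2.COLOR_RGB2BGR))
E
```

```text
time: 5.52
tool_pos: [0.5612, 0.0741, 0.1385]
ee_rot: [-1.571, -0.0, -0.065]
wrist_force: [-0.1, 1.2, 0.4]
width: 0.0262
```

View pics/w4.png

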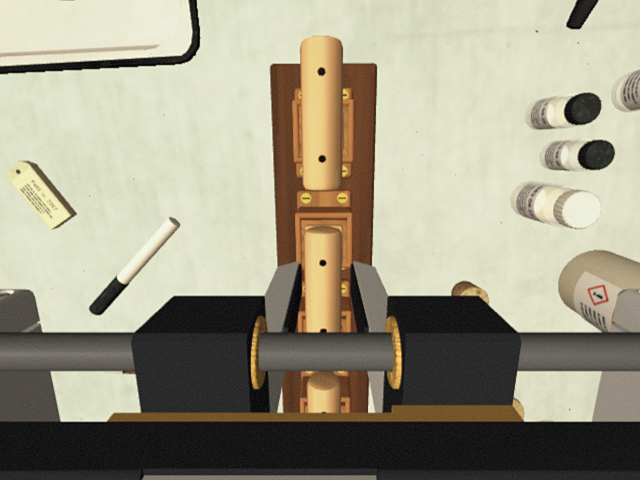

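Bar 2 is likewise centred (u≈305–341) between the pads; same gentle push.

```bash
python3 -m creep '[{"slide":[2,0,0],"roll":0,"grip":0.72},{"slide":[4,0,0],"roll":0,"grip":0.72},{"slide":[5,0,0],"roll":0,"grip":0.72},{"slide":[6,0,0],"roll":0,"grip":0.72},{"slide":[6,0,0],"roll":0,"grip":0.72},{"slide":[6,0,0],"roll":0,"grip":0.72}]'
```

```text
time: 6.07
tool_pos: [0.5653, 0.0742, 0.1381]
ee_rot: [-1.572, 0.005, -0.064]
wrist_force: [-5.2, -0.5, 2.8]
width: 0.0263
```

```bash
python3 -m creep '[{"slide":[-6,0,0],"roll":0,"grip":0.6},{"slide":[-6,0,0],"roll":0,"grip":0.6},{"slide":[-6,0,25],"roll":0,"grip":0.6},{"slide":[-6,0,55],"roll":0,"grip":0.6},{"slide":[-6,0,80],"roll":0,"grip":0.6},{"slide":[-6,0,80],"roll":0,"grip":0.7},{"slide":[-6,0,80],"roll":0,"grip":0.72},{"slide":[-6,0,80],"roll":0,"grip":0.72},{"slide":[-6,0,80],"roll":0,"grip":0.72},{"slide":[-6,0,80],"roll":0,"grip":0.72}]'
python3 - <<'E'
from h import *
cv2.imwrite("pics/w5.png",cv2.cvtColor(snapshot("wrist"),cv2.COLOR_RGB2BGR))
E
python3 -m creep '[{"slide":[2,0,0],"roll":0,"grip":0.72},{"slide":[4,0,0],"roll":0,"grip":0.72},{"slide":[5,0,0],"roll":0,"grip":0.72},{"slide":[6,0,0],"roll":0,"grip":0.72},{"slide":[6,0,0],"roll":0,"grip":0.72},{"slide":[6,0,0],"roll":0,"grip":0.72}]'
```

```text
time: 6.9
tool_pos: [0.5664, 0.1539, 0.1385]
ee_rot: [-1.571, -0.0, -0.065]
wrist_force: [0.4, 0.4, -0.5]
width: 0.026
time: 7.45
tool_pos: [0.5722, 0.1545, 0.1384]
ee_rot: [-1.571, 0.0, -0.064]
wrist_force: [0.3, 0.2, -0.1]
width: 0.0266
```

View pics/w5.png

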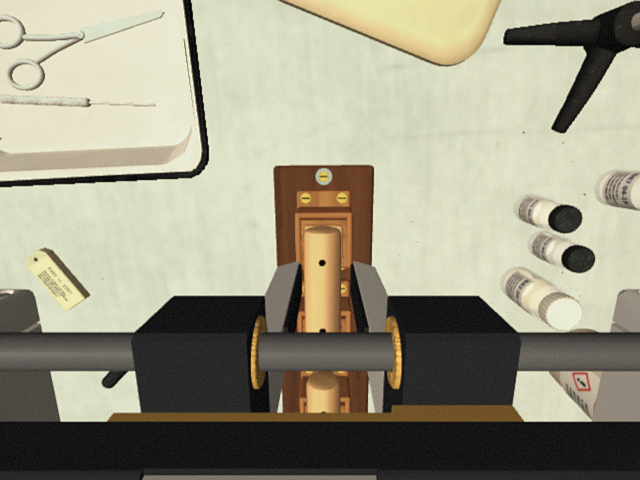

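```bash
python3 -m creep '[{"slide":[1,0,0],"roll":0,"grip":0.72},{"slide":[2,0,0],"roll":0,"grip":0.72},{"slide":[3,0,0],"roll":0,"grip":0.72},{"slide":[4,0,0],"roll":0,"grip":0.72},{"slide":[4,0,0],"roll":0,"grip":0.72}]'
python3 - <<'E'
from h import *
cv2.imwrite("pics/w6.png",cv2.cvtColor(snapshot("wrist"),cv2.COLOR_RGB2BGR))
E
```

```text
time: 7.87
tool_pos: [0.5763, 0.1543, 0.1385]
ee_rot: [-1.571, -0.0, -0.063]
wrist_force: [-0.3, 0.6, 0.1]
width: 0.0261
```

View pics/w6.png

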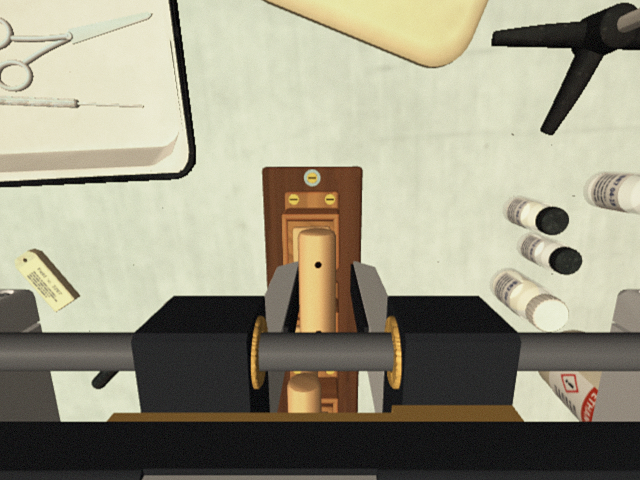

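```bash
python3 -m creep '[{"slide":[0.5,0,0],"roll":0,"grip":0.72},{"slide":[1,0,0],"roll":0,"grip":0.72},{"slide":[1.5,0,0],"roll":0,"grip":0.72},{"slide":[1.5,0,0],"roll":0,"grip":0.72}]'
```

```text
time: 8.25
tool_pos: [0.5777, 0.1542, 0.1385]
ee_rot: [-1.571, 0.0, -0.064]
wrist_force: [-1.3, -0.4, 0.5]
width: 0.0263
```

Nearly at the stop (about 7 mm of rock under ≈1 N). Now the other way.

```bash
python3 -m creep '[{"slide":[-4,0,0],"roll":0,"grip":0.72},{"slide":[-8,0,0],"roll":0,"grip":0.72},{"slide":[-11,0,0],"roll":0,"grip":0.72},{"slide":[-13,0,0],"roll":0,"grip":0.72},{"slide":[-15,0,0],"roll":0,"grip":0.72},{"slide":[-17,0,0],"roll":0,"grip":0.72},{"slide":[-19,0,0],"roll":0,"grip":0.72},{"slide":[-20,0,0],"roll":0,"grip":0.72},{"slide":[-20,0,0],"roll":0,"grip":0.72}]'
```

```text
time: 9.0
tool_pos: [0.5577, 0.1555, 0.1387]
ee_rot: [-1.571, -0.001, -0.064]
wrist_force: [1.4, -0.1, 0.0]
width: 0.0263
```

```bash
python3 -m creep '[{"slide":[-0.5,0,0],"roll":0,"grip":0.72},{"slide":[-1,0,0],"roll":0,"grip":0.72},{"slide":[-1.5,0,0],"roll":0,"grip":0.72},{"slide":[-1.5,0,0],"roll":0,"grip":0.72}]'
python3 - <<'E'
from h import *
cv2.imwrite("pics/w7.png",cv2.cvtColor(snapshot("wrist"),cv2.COLOR_RGB2BGR))
E
```

```text
time: 9.33
tool_pos: [0.5562, 0.1556, 0.1385]
ee_rot: [-1.571, -0.0, -0.064]
wrist_force: [0.2, 1.1, 0.4]
width: 0.0264
```

View pics/w7.png

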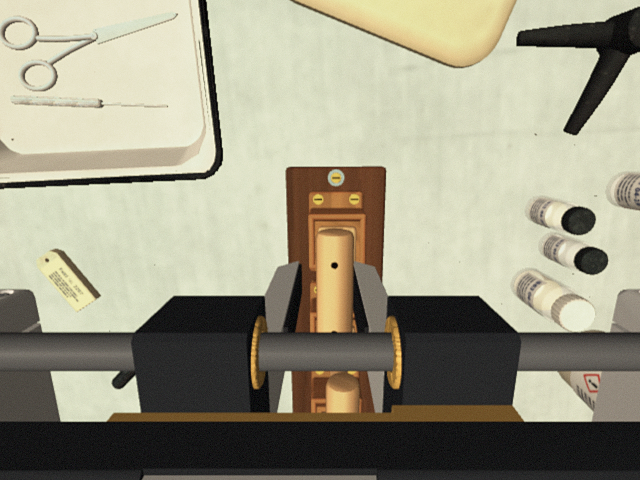

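```bash
python3 -m creep '[{"slide":[4,0,0],"roll":0,"grip":0.72},{"slide":[8,0,0],"roll":0,"grip":0.72},{"slide":[10.5,0,-1],"roll":0,"grip":0.72},{"slide":[10.5,0,-1],"roll":0,"grip":0.76},{"slide":[10.5,0,-1],"roll":0,"grip":0.78},{"slide":[10.5,0,-1],"roll":0,"grip":0.8},{"slide":[10.5,0,-1],"roll":0,"grip":0.82},{"slide":[10.5,0,-1],"roll":0,"grip":0.85},{"slide":[10.5,0,-1],"roll":0,"grip":0.9},{"slide":[10.5,0,-1],"roll":0,"grip":1},{"slide":[10.5,0,-1],"roll":0,"grip":1},{"slide":[10.5,0,-1],"roll":0,"grip":1},{"slide":[10.5,0,-1],"roll":0,"grip":1}]'
```

```text
time: 10.47
tool_pos: [0.5665, 0.154, 0.1384]
ee_rot: [-1.571, 0.0, -0.063]
wrist_force: [-0.3, -0.1, -1.1]
width: 0.0173
```

```bash
python3 -m creep '[{"slide":[0,-4,0],"roll":0,"grip":1},{"slide":[0,-8,0],"roll":0,"grip":1},{"slide":[0,-13,0],"roll":0,"grip":1},{"slide":[0,-18,0],"roll":0,"grip":1},{"slide":[0,-24,0],"roll":0,"grip":1},{"slide":[0,-30,0],"roll":0,"grip":1},{"slide":[0,-38,0],"roll":0,"grip":1},{"slide":[0,-50,0],"roll":0,"grip":1},{"slide":[0,-60,0],"roll":0,"grip":1},{"slide":[0,-60,0],"roll":0,"grip":1}]'
python3 - <<'E'
from h import *
for n in ["wrist","top"]:cv2.imwrite(f"pics/{n}8.png",cv2.cvtColor(snapshot(n),cv2.COLOR_RGB2BGR))
E
```

```text
time: 11.3
tool_pos: [0.5681, 0.1542, 0.2023]
ee_rot: [-1.569, -0.006, -0.064]
wrist_force: [-0.3, 0.2, -0.7]
width: 0.017
```

View pics/wrist8.png

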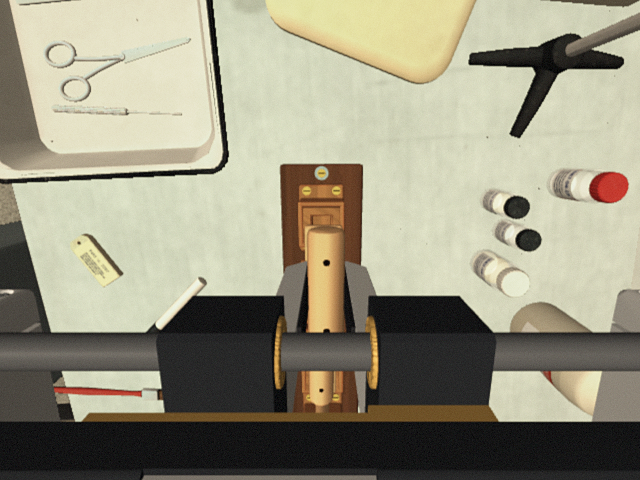

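View pics/top8.png

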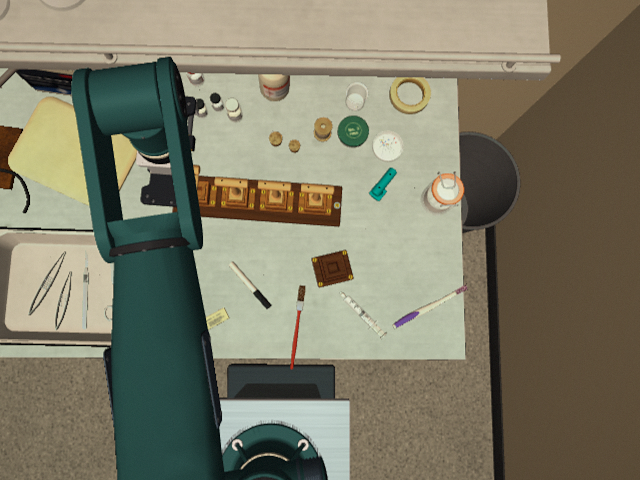

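```bash
python3 -m creep '[{"slide":[-20,0,-2],"roll":0,"grip":1},{"slide":[-50,0,-6],"roll":0,"grip":1},{"slide":[-80,0,-10],"roll":0,"grip":1},{"slide":[-110,0,-15],"roll":0,"grip":1},{"slide":[-125,0,-30],"roll":-2,"grip":1},{"slide":[-130,0,-60],"roll":-4,"grip":1},{"slide":[-130,0,-90],"roll":-6,"grip":1},{"slide":[-130,0,-120],"roll":-8,"grip":1},{"slide":[-130,0,-150],"roll":-10,"grip":1},{"slide":[-125,0,-180],"roll":-12,"grip":1},{"slide":[-120,0,-210],"roll":-14,"grip":1},{"slide":[-115,0,-240],"roll":-16,"grip":1},{"slide":[-112,0,-270],"roll":-18,"grip":1},{"slide":[-110,0,-300],"roll":-18,"grip":1},{"slide":[-108,0,-330],"roll":-18,"grip":1},{"slide":[-108,0,-355],"roll":-18,"grip":1},{"slide":[-108,0,-368],"roll":-18,"grip":1},{"slide":[-108,0,-372],"roll":-18,"grip":1},{"slide":[-108,0,-372],"roll":-18,"grip":1},{"slide":[-108,0,-372],"roll":-18,"grip":1}]'
python3 - <<'E'
from h import *
import pickle
pickle.dump((camera_info("wrist"),robot.get_obs()),open("w9.pkl","wb"))
for n in ["wrist","top","side"]:cv2.imwrite(f"pics/{n}9.png",cv2.cvtColor(snapshot(n),cv2.COLOR_RGB2BGR))
E
```

```text
time: 13.07
tool_pos: [0.4352, -0.2094, 0.1982]
ee_rot: [-1.57, 0.0, 0.251]
wrist_force: [-0.4, 0.4, -2.0]
width: 0.0175
```

View pics/wrist9.png

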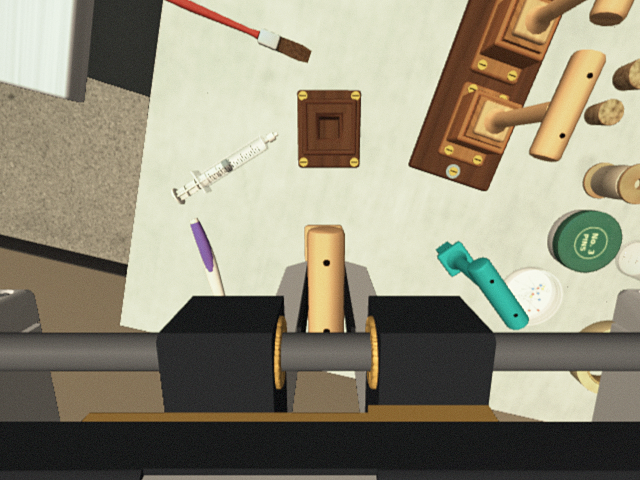

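View pics/side9.png

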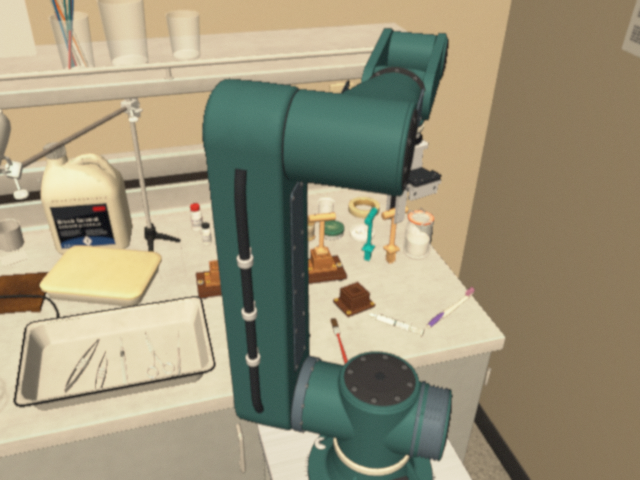

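View pics/top9.png

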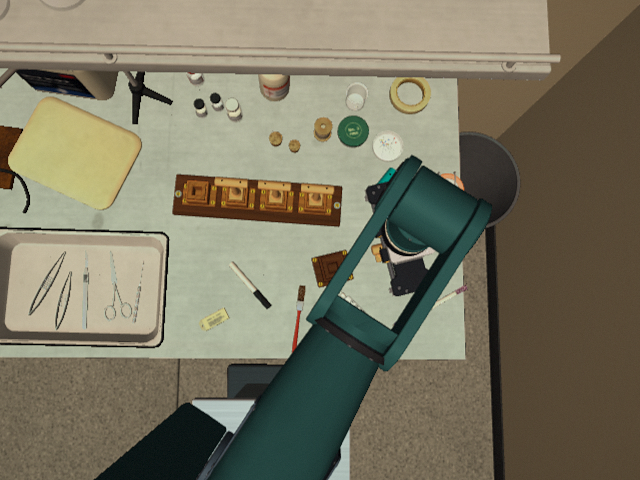

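Run:
```python
import cv2
im=cv2.imread("pics/wrist9.png")
cv2.imwrite("pics/w9c.png",cv2.resize(im[80:180,285:375],None,fx=6,fy=6,interpolation=cv2.INTER_CUBIC))
cv2.imwrite("pics/w9d.png",cv2.resize(im[215:345,265:385],None,fx=5,fy=4.6,interpolation=cv2.INTER_CUBIC))
```

```text
(no output)
```

View pics/w9c.png

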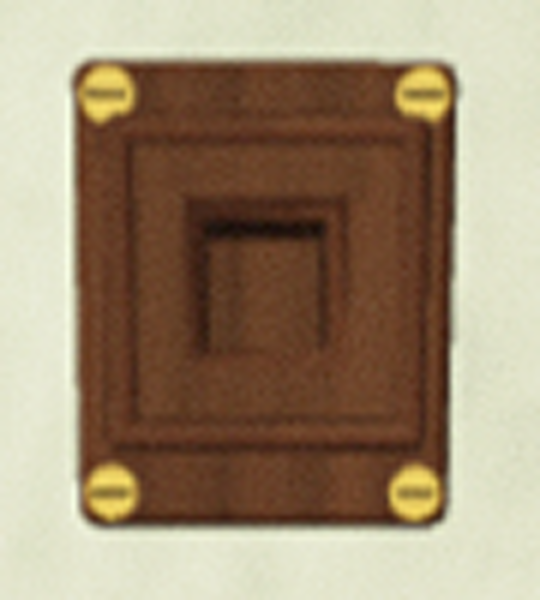

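View pics/w9d.png

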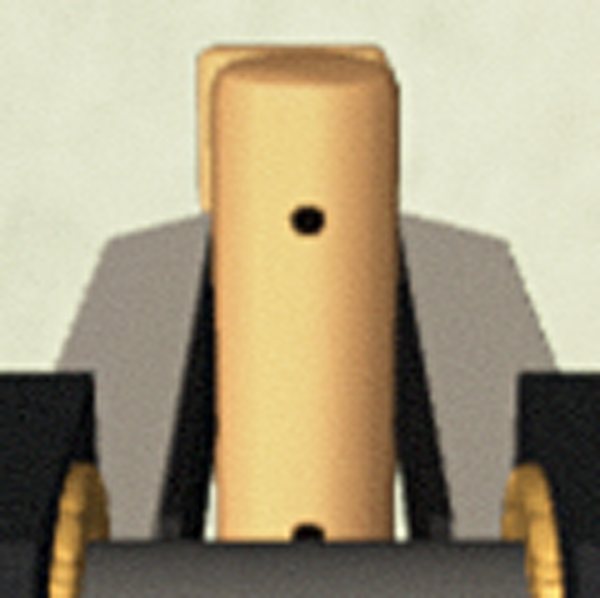

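Run:
```python
from h import *
import pickle
ci,o=pickle.load(open("w9.pkl","rb"))
print(o["tool_pos"],o["ee_rot"])
p=lambda x,y:(285+x/6-.42,80+y/6-.42)
from scipy.spatial.transform import Rotation as R
M=R.from_euler('xyz',o["ee_rot"]).as_matrix()
W=lambda x,y,z:onz("wrist",*p(x,y),z,ci)
m=W(267,278,.045);print('mouth',m)
f=[W(*q,.0) for q in [(75,62),(458,62),(448,527),(80,527)]]
print('foot z0',np.mean(f,0),[np.linalg.norm(f[i]-f[i-1]) for i in range(4)])
s=[W(*q,.01) for q in [(106,92),(423,93),(414,492),(112,492)]]
print('screws',np.mean(s,0),[np.linalg.norm(s[i]-s[i-1]) for i in range(4)])
e=(s[0]-s[3])+(s[1]-s[2]);print('yaw',np.degrees(np.arctan2(-e[0],e[1])), np.degrees(o["ee_rot"][2]))
e=(s[1]-s[0])+(s[2]-s[3]);print('yaw',np.degrees(np.arctan2(e[1],e[0])))
# nose: top view of mouth for check
c=lambda x,y:(160+x/4-.4,150+y/4-.4)
print('top',onz("top",*c(694,471),.045))
# cam in tool frame
T=np.array(ci["cam_to_world"]);print('cam in tool',M.T@(T[:3,3]-o["tool_pos"]),'\n',M.T@T[:3,:3])
# bar & shoulder in tool frame
q=lambda x,y:(265+x/5-.4,215+y/4.6-.4)
gz=o["tool_pos"][2]+.019
for n,(x,y),z in [('bar mid',(305.5,219),gz),('dots',(307,220),gz+.009),('shoulderTop farL',(197,47),gz-.095+.01),('farR',(387,47),gz-.085),]:
    print(n,M.T@(onz("wrist",*q(x,y),z,ci)-o["tool_pos"])*1000)
```

```text
[ 0.43519221 -0.20939251  0.19824444] [-1.56958501e+00  2.31772291e-05  2.51271388e-01]
mouth [ 0.41590896 -0.12160416  0.045     ]
foot z0 [ 0.41613985 -0.12193384  0.        ] [np.float64(0.07715686005879552), np.float64(0.06468218863785347), np.float64(0.07716260772858848), np.float64(0.06523284664101309)]
screws [ 0.41581734 -0.12204963  0.01      ] [np.float64(0.06457171257343755), np.float64(0.05228275799152084), np.float64(0.06442295654529157), np.float64(0.05192384138887546)]
yaw 14.258971442397407 14.396790024480888
yaw 14.296519128494944
top [ 0.41414523 -0.12274941  0.045     ]
cam in tool [-1.21208316e-04 -1.79825416e-01  6.56959070e-02] 
 [[ 9.99999769e-01 -4.32692986e-04  5.23587883e-04]
 [-6.08708711e-04 -2.28831044e-01  9.73465964e-01]
 [-3.01398733e-04 -9.73466058e-01 -2.28831255e-01]]
bar mid [ -0.04972315 -18.98255652  14.41101071]
dots [  0.08272081 -27.97921686  17.17605001]
shoulderTop farL [-15.58337482  66.01907453  15.40880253]
farR [11.70088771 66.01842824 15.39731369]
```

```bash
python3 -m creep '[{"slide":[2,0,20],"roll":0,"grip":1},{"slide":[5,0,45],"roll":0,"grip":1},{"slide":[5,0,70],"roll":0,"grip":1},{"slide":[5,10,84],"roll":0,"grip":1},{"slide":[5,25,89],"roll":0,"grip":1},{"slide":[5,36,89],"roll":0,"grip":1},{"slide":[5,38,89],"roll":0,"grip":1},{"slide":[5,38,89],"roll":0,"grip":1},{"slide":[5,38,89],"roll":0,"grip":1}]'
python3 - <<'E'
from h import *
import pickle
o=robot.get_obs()
pickle.dump((camera_info("wrist"),o),open("w10.pkl","wb"))
for n in ["wrist","top","side"]:cv2.imwrite(f"pics/{n}10.png",cv2.cvtColor(snapshot(n),cv2.COLOR_RGB2BGR))
im=cv2.imread("pics/wrist10.png");cv2.imwrite("pics/w10c.png",cv2.resize(im[200:350,250:400],None,fx=4,fy=4,interpolation=cv2.INTER_CUBIC))
im=cv2.imread("pics/side10.png");cv2.imwrite("pics/s10c.png",cv2.resize(im[180:330,290:440],None,fx=4,fy=4,interpolation=cv2.INTER_CUBIC))
E
```

```text
time: 13.97
tool_pos: [0.4182, -0.1233, 0.1608]
ee_rot: [-1.571, -0.0, 0.25]
wrist_force: [0.1, 0.1, -0.9]
width: 0.0169
```

View pics/w10c.png

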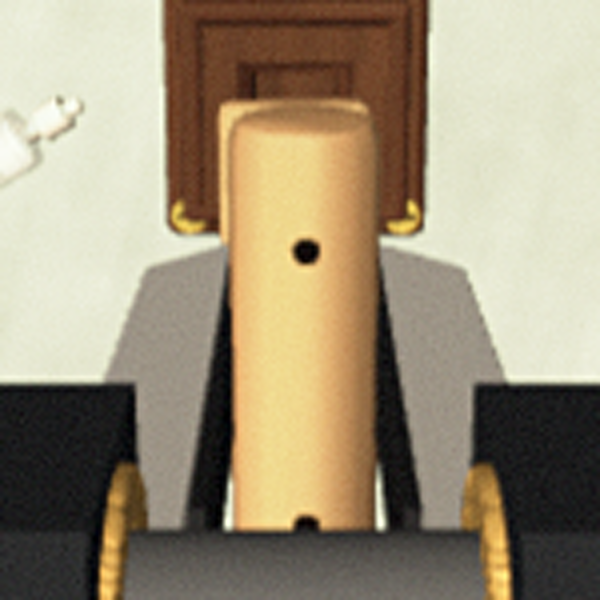

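View pics/s10c.png

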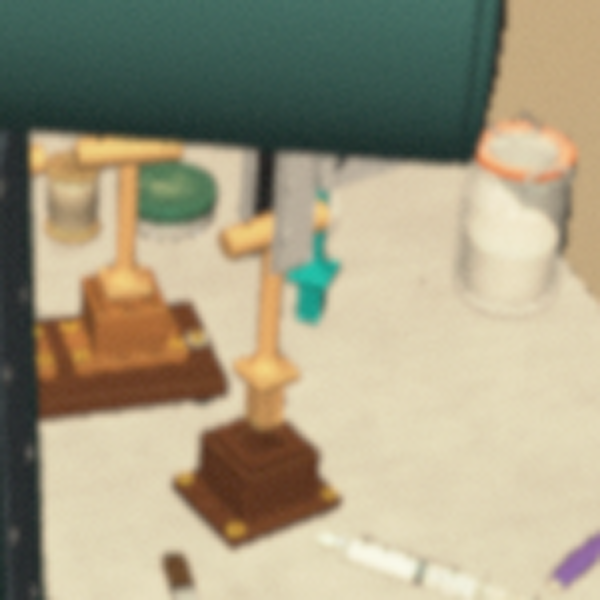

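View pics/top10.png

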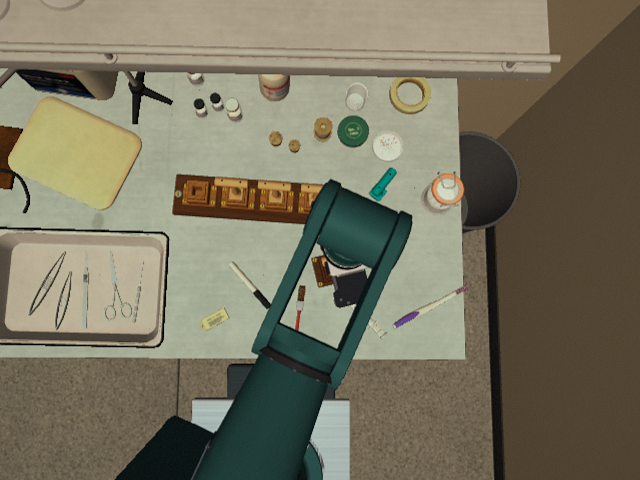

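```bash
python3 -m creep '[{"slide":[0.5,4,1],"roll":0,"grip":1},{"slide":[0.5,8,1],"roll":0,"grip":1},{"slide":[0.5,12,1],"roll":0,"grip":1},{"slide":[0.5,16,1],"roll":0,"grip":1},{"slide":[0.5,20,1],"roll":0,"grip":1},{"slide":[0.5,20,1],"roll":0,"grip":1}]'
```

```text
time: 14.62
tool_pos: [0.4175, -0.1216, 0.1391]
ee_rot: [-1.569, 0.002, 0.251]
wrist_force: [0.1, 0.1, -1.5]
width: 0.0171
```

No contact force: the tenon tip is about 13 mm in. Continue down.

```bash
python3 -m creep '[{"slide":[0,3,0],"roll":0,"grip":1},{"slide":[0,6,0],"roll":0,"grip":1},{"slide":[0,9,0],"roll":0,"grip":1},{"slide":[0,12,0],"roll":0,"grip":1},{"slide":[0,14,0],"roll":0,"grip":1},{"slide":[0,14,0],"roll":0,"grip":1}]'
```

```text
time: 15.12
tool_pos: [0.4179, -0.1218, 0.1258]
ee_rot: [-1.57, 0.001, 0.251]
wrist_force: [0.3, 0.2, -1.0]
width: 0.0175
```

```bash
python3 -m creep '[{"slide":[0,2,0],"roll":0,"grip":1},{"slide":[0,4,0],"roll":0,"grip":1},{"slide":[0,4,0],"roll":0,"grip":1},{"slide":[0,4,0],"roll":0,"grip":1}]'
```

```text
time: 15.45
tool_pos: [0.4182, -0.1219, 0.1224]
ee_rot: [-1.571, 0.0, 0.251]
wrist_force: [-0.6, -1.2, -0.9]
width: 0.0173
```

```bash
python3 -m creep '[{"slide":[0,1,0],"roll":0,"grip":1},{"slide":[0,2,0],"roll":0,"grip":1},{"slide":[0,2,0],"roll":0,"grip":1},{"slide":[0,2,0],"roll":0,"grip":1}]'
```

```text
time: 15.78
tool_pos: [0.4182, -0.1219, 0.1204]
ee_rot: [-1.571, 0.0, 0.251]
wrist_force: [-0.1, -0.2, -1.2]
width: 0.017
```

```bash
python3 -m creep '[{"slide":[0,1,0],"roll":0,"grip":1},{"slide":[0,1.5,0],"roll":0,"grip":1},{"slide":[0,1.5,0],"roll":0,"grip":1},{"slide":[0,1.5,0],"roll":0,"grip":1}]'
```

```text
time: 16.12
tool_pos: [0.4187, -0.1223, 0.1202]
ee_rot: [-1.572, -0.001, 0.251]
wrist_force: [-2.2, -0.4, 5.1]
width: 0.0171
```

```bash
python3 -m creep '[{"slide":[-0.7,0.5,0],"roll":0,"grip":1},{"slide":[-1.5,1,0],"roll":0,"grip":1},{"slide":[-1.5,1.5,0],"roll":0,"grip":1},{"slide":[-1.5,1.5,0],"roll":0,"grip":1}]'
python3 - <<'E'
from h import *
import pickle
for n in ["wrist","side"]:cv2.imwrite(f"pics/{n}11.png",cv2.cvtColor(snapshot(n),cv2.COLOR_RGB2BGR))
im=cv2.imread("pics/wrist11.png");cv2.imwrite("pics/w11c.png",cv2.resize(im[200:350,250:400],None,fx=4,fy=4,interpolation=cv2.INTER_CUBIC))
im=cv2.imread("pics/side11.png");cv2.imwrite("pics/s11c.png",cv2.resize(im[180:330,290:440],None,fx=4,fy=4,interpolation=cv2.INTER_CUBIC))
E
```

```text
time: 16.45
tool_pos: [0.4182, -0.1227, 0.1201]
ee_rot: [-1.573, -0.004, 0.251]
wrist_force: [-1.1, 0.6, 9.5]
width: 0.0171
```

View pics/w11c.png

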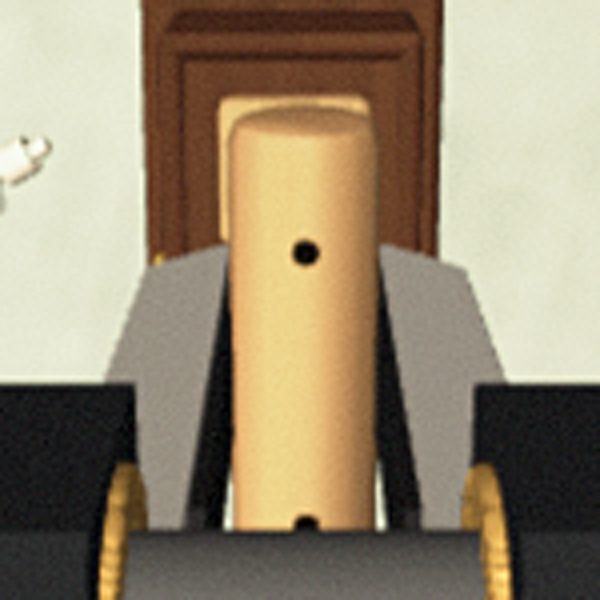

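View pics/s11c.png

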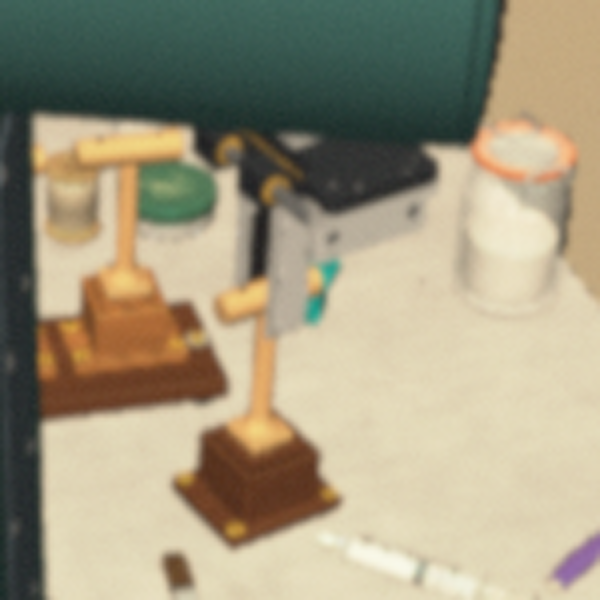

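```bash
python3 -m creep '[{"slide":[0,-1,0],"roll":0,"grip":1},{"slide":[0,-2,0],"roll":0,"grip":0.8},{"slide":[0,-2,0],"roll":0,"grip":0.75},{"slide":[0,-2,0],"roll":0,"grip":0.7},{"slide":[0,-2,0],"roll":0,"grip":0.65},{"slide":[0,-2,0],"roll":0,"grip":0.6},{"slide":[0,-2,0],"roll":0,"grip":0.6},{"slide":[0,-2,0],"roll":0,"grip":0.6},{"slide":[0,-2,0],"roll":0,"grip":0.6}]'
python3 - <<'E'
from h import *
import pickle
pickle.dump((camera_info("wrist"),robot.get_obs()),open("w12.pkl","wb"))
for n in ["wrist","side"]:cv2.imwrite(f"pics/{n}12.png",cv2.cvtColor(snapshot(n),cv2.COLOR_RGB2BGR))
im=cv2.imread("pics/wrist12.png");cv2.imwrite("pics/w12c.png",cv2.resize(im[200:350,250:400],None,fx=4,fy=4,interpolation=cv2.INTER_CUBIC))
im=cv2.imread("pics/side12.png");cv2.imwrite("pics/s12c.png",cv2.resize(im[180:330,290:440],None,fx=4,fy=4,interpolation=cv2.INTER_CUBIC))
E
```

```text
time: 17.3
tool_pos: [0.4167, -0.1223, 0.1193]
ee_rot: [-1.571, 0.0, 0.251]
wrist_force: [0.1, 1.0, 0.3]
width: 0.0375
```

View pics/w12c.png

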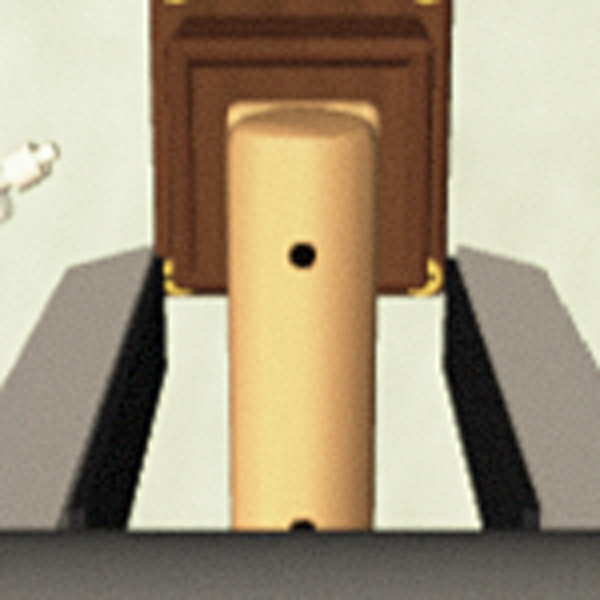

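View pics/s12c.png

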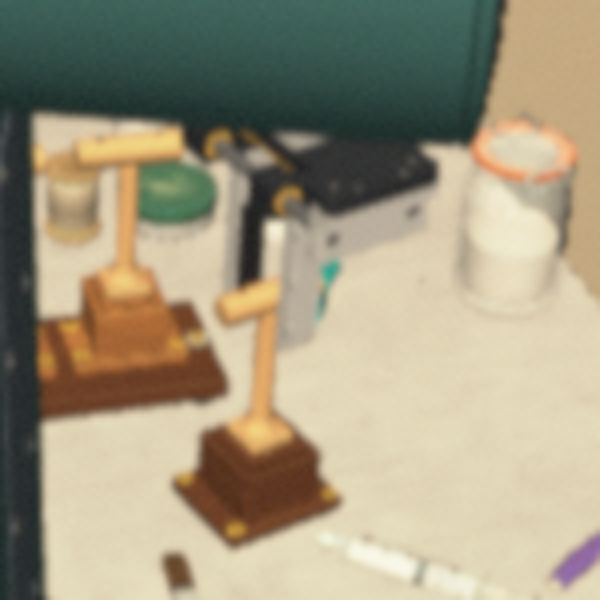

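```bash
python3 -m creep '[{"slide":[0,-10,0],"roll":0,"grip":0.55},{"slide":[0,-25,0],"roll":0,"grip":0.5},{"slide":[0,-50,0],"roll":0,"grip":0.5},{"slide":[0,-80,0],"roll":0,"grip":0.5},{"slide":[0,-110,0],"roll":0,"grip":0.5},{"slide":[0,-110,-40],"roll":0,"grip":0.5},{"slide":[0,-110,-80],"roll":0,"grip":0.5},{"slide":[0,-110,-80],"roll":0,"grip":0.5},{"slide":[0,-110,-80],"roll":0,"grip":0.5},{"slide":[0,-110,-80],"roll":0,"grip":0.5}]'
python3 - <<'E'
from h import *
ci=camera_info("wrist")
import pickle; pickle.dump(ci,open("w13.pkl","wb"))
for n in ["wrist","side","top"]:cv2.imwrite(f"pics/{n}13.png",cv2.cvtColor(snapshot(n),cv2.COLOR_RGB2BGR))
im=cv2.imread("pics/side13.png");cv2.imwrite("pics/s13c.png",cv2.resize(im[180:330,290:440],None,fx=4,fy=4,interpolation=cv2.INTER_CUBIC))
E
```

```text
time: 18.23
tool_pos: [0.4364, -0.1994, 0.2296]
ee_rot: [-1.57, 0.0, 0.25]
wrist_force: [-0.8, 0.2, -0.5]
width: 0.0471
```

View pics/wrist13.png

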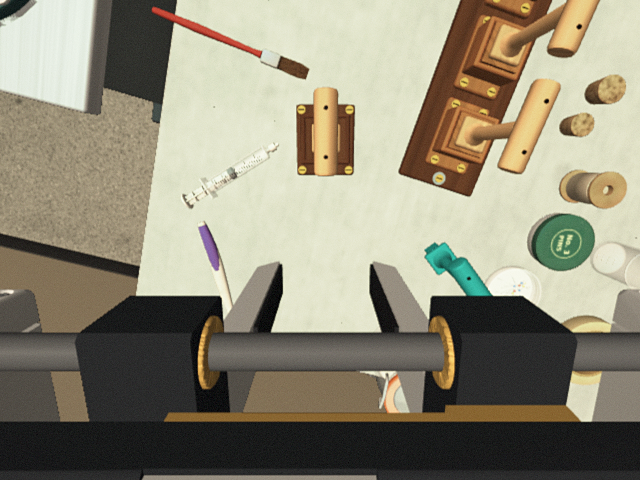

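View pics/s13c.png

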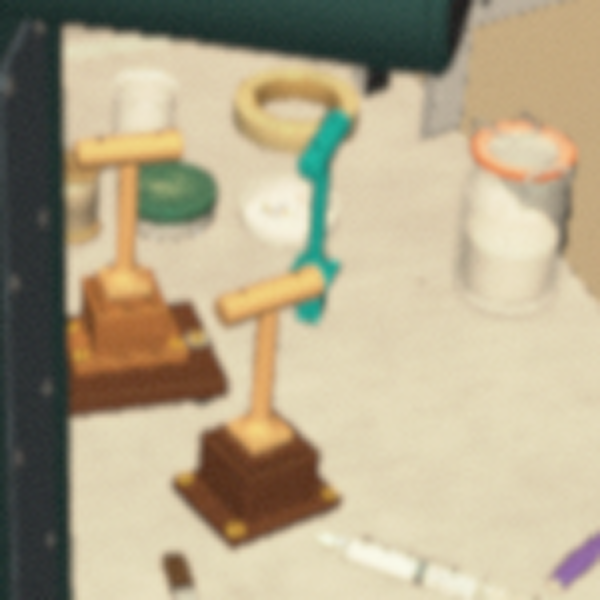

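View pics/top13.png

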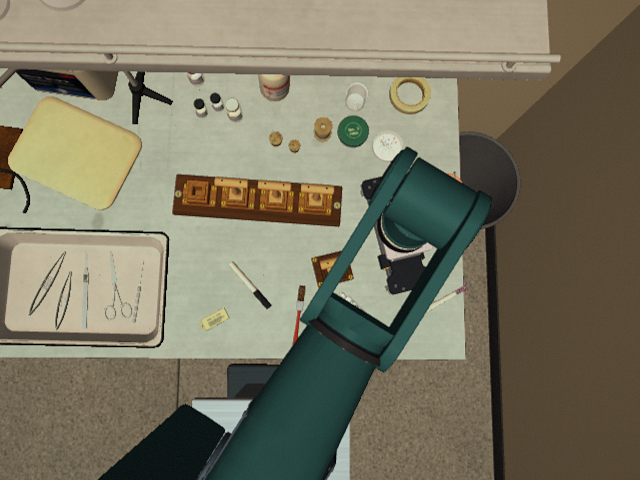

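Run:
```python
from h import *
import pickle
ci=pickle.load(open("w13.pkl","rb"))
print(tri([ray("side",290+272/4-.4,180+295/4-.4),ray("wrist",325.5,131.5,ci)]))
a=onz("wrist",325,107,.149,ci);b=onz("wrist",326,159,.149,ci);print(a,b,np.linalg.norm(a-b))
from bench import ticket
print(ticket.close_job())
```

```text
(array([ 0.41567914, -0.12200404,  0.14200123]), [np.float64(0.0012092574617024016), np.float64(0.0012092574617023947)])
[ 0.41183209 -0.10529811  0.149     ] [ 0.42138519 -0.1398523   0.149     ] 0.03585043347935609
the job is handed in; nothing more can be done
None
```

The loose perch was the leftmost of the four (at about x 0.566, y 0.154). It is now seated in the repair stand, and the job is handed in.

- **Finding it:** I straddled each bar with the fingers and pushed gently. The other three resisted at once, at most about 6 N against the 18 N limit. The leftmost one rocked about 7 mm one way and about 6 mm the other, under roughly 1–1.5 N.
- **Moving it:** I gripped the bar, drew it straight up, turned it to the stand's angle of about 14° and lowered it into the mortise. I felt the shoulder seat with about 5–10 N of upward force, then opened the fingers.
- **Tilt while held:** The perch hung about 1° off vertical in the grip. It straightened when released.
- **Last checks:** The cameras show the shoulder flush on the stand. Two views put the bar centre at (0.4157, −0.1220, 0.142), against an expected (0.416, −0.122, 0.140). The 2 mm height difference is within the calibration error.
- **Disagreement:** In the last wrist view the dots on the bar came out 35.9 mm apart, against about 34 mm measured earlier. I put this down to reading the pixel positions by eye.
- **Everything else:** The pictures show nothing else moved, though the arm hid the jar in the last top view. The arm was clear of everything at 18.2 s when I handed in.

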